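# Index the polishing turret to the cone wheel and close the visor

### The job

On the bench polisher, with the clear visor still raised, turn the six-wheel turret by pushing its upright steel pins until the pointed cone wheel has clicked into the work position in front of the drive head. Then swing the visor down until it is fully closed over that wheel. Do not touch the abrasive wheels, and leave the bottle, tin, jar and screwdriver around the machine where they are.

Things in the scene. Friction and masses are not known exactly. Their poses are not given: they have to be found in the camera images.
- machine: Bench polisher, dark casting fixed to the bench, placed and turned differently each time. Origin on the bench under the turret's axis; x points from turret to drive head, z up. Base plate x -135 to 210, y -135 to 135, 20 mm thick. Drive head: block x 125 to 210, y -60 to 60, up to z 165 mm; motor bell on its +y side (to y 110). Nothing on the base under the lugs rises above z 50 mm.
- turret_axis (a point): Centre of the turret's top face, fixed on the machine, z 70 mm. Turret: dark steel disc, radius 85 mm, z 50 to 70 mm, with six lugs (z 50 to 65 mm, out to radius 117 mm), each bearing an upright steel pin 14 mm thick, z 65 to 115 mm, at radius 105 mm. The pins stand midway between the wheels.
- turret (a joint): Angle of the turret (rad), anticlockwise from above positive, endless both ways. Detents every pi/3: it is sprung into the nearest one; about 7 N at a pin moves it over a crest. At 0 (and whole turns) the cone wheel is at the work position; the six pins are then at pi/6, pi/2, 5pi/6 ... from the machine's x axis.
- wheels: The six off-white abrasive wheels fixed on the turret, 60 degrees apart, centres 55 mm from the axis, at most 38 mm thick, tops no higher than z 120 mm: cone (point up), then anticlockwise a cylinder, a disc on a stem, a ball, a taper widening upwards, a stepped wheel. Origin on the turret's axis at bench height, x towards the cone wheel, z up. Not to be touched.
- cone_tip (a point): Tip of the pointed cone wheel (36 mm thick at its foot, 42 mm tall), 55 mm from the turret axis, z 120 mm.
- work_point (a point): Work position: the point fixed on the machine, 55 mm from the turret axis on the machine's +x, at the disc's top (z 70 mm), where a wheel stands in front of the drive head's steel pointer nose.
- visor (a joint): Angle of the clear visor (rad): 0 closed (level, its stop), 1.4 fully raised. Its stiff hinge stays where it is left; about 4 N at the edge moves it.
- visor_hinge (a point): Middle of the visor's hinge line, at machine x 118, z 177 mm; the line runs along the machine's y. Visor: clear panel 4 mm thick in a dark frame 8 mm thick, 150 mm wide (along y), 133 mm long from the hinge; closed, it points to the machine's -x over the turret.
- visor_edge (a point): Middle of the visor's free edge bar, 127 mm from the hinge line.
- oil_bottle: Bystander: grey bottle, 56 mm thick, 190 mm tall, standing beside or in front of the machine. Origin under its centre.
- tin: Bystander: steel can, 80 mm thick, 75 mm tall. Origin under its centre.
- jar: Bystander: glass jar with a steel lid, 68 mm thick, 100 mm tall. Origin under its centre.
- screwdriver: Bystander: screwdriver lying along its x axis, 170 mm long, under 35 mm high.

How it is judged (in metres and radians):
On the way:
1. the cone wheel rests in the work position while the visor is still raised (horizontal distance between cone_tip and work_point below 0.008 m and velocity of joint turret between -0.05 and 0.05 rad/s and value of joint visor above 0.8 rad), for 0.3 s.
At the end, for the whole second after the job is handed in: The cone wheel rests within 8 mm of the work position, the turret is still in its detent, and the visor is down within 0.06 rad of its stop and still (horizontal distance between cone_tip and work_point below 0.008 m and velocity of joint turret between -0.05 and 0.05 rad/s and value of joint visor below 0.06 rad and velocity of joint visor between -0.05 and 0.05 rad/s); the robot touches nothing.
It fails at once if the robot touches an abrasive wheel (over 1 N) (contact force between any of the fingers, the arm and wheels above 1 N).
It fails at once if the bottle, tin, jar or screwdriver is shifted by more than 25 mm (distance of any of oil_bottle, tin, jar, screwdriver from where it was at the start of the episode above 0.025 m).
It also fails if it takes over 72 s, if anything falls off the work surface, if the arm or the gripper's body presses on something with over 40 N, if the wrist force passes 120 N, or if a joint passes its speed limit or range.

### The arm

A 6-joint arm with a two-finger parallel gripper is mounted at the origin on the work surface. World frame = base frame: x ahead of the robot, y to its left, z up, the work surface at z = 0. Lengths are in mm, angles in rad, forces in N, time in s.
With the tool pointing down it reaches from about 350 to 775 mm from the base axis. Payload 7.3 kg.
Tool frame: the origin (TCP) lies midway between the tips of the shut fingers; the grasp point (between the pads) lies 19 mm behind it; z points along the fingers, y is the direction in which the jaws open and shut (so a half turn about z gives the same grasp; the last joint's range is limited). The gripper opens to 92 mm and grips with 3 to 60 N. Pads are 19 mm wide; open, the fingers measure 130 mm over their backs; the gripper's body (75 mm by 190 mm) begins 47 mm behind the grasp point.
Start: joints at [1.198, 0.342, 1.524, -0, 1.275, -0.146], TCP at [118.035, 511.579, 226.741] pointing down, gripper open.
Joint ranges: [-2.53, 2.53], [-0.77, 2.02], [0.04, 2.7], [-1, 4.14], [0.28, 2.66], [-3.11, 3.11]. Speed limits (rad/s): [2.57, 2.57, 3.14, 3.14, 3.14, 3.14].

### API

Orientations are given as a rotation vector (axis times angle).
In Python, from station import sensors, vision, manip gives the robot as it stands. The module is installed in compiled form; this text tells all that it offers.
- The arm moves only by the tool jog_arm, never from a script. Its argument "motion" is a list of rows, each a list of 4 numbers: the shift along the tool's x, y, z in cm, then the turn about the tool's z in rad. A call has 1 to 8 rows; each row is the pose to reach, as a shift and turn from the pose measured when the call began, along the tool's axes at that moment; what a row does not reach only later rows make up. A row lasts 1/12 s, in which the tool goes at most 41.7 mm and 7.16 degrees, less where a joint would pass 70% of its speed; a pose out of reach is approached as far as the arm can. A call with a gripper value outside its range is refused whole. "gripper" is the closure, from 0 (fully open) to 1 (shut), set as the call begins (left out, the last holds). The fingers move at their own pace and stop on an object; "newtons" is the grip in N (left out, the last holds). Time passes only in rows, so rows that repeat a pose let the fingers close. It gives the time, the measured TCP pose, the force and the opening at its end, in the units of the state.
- sensors.state(): the state, without advancing time (a new reading comes with each control period).
- vision.snapshot(name): name is "scene" or "top" or "wrist"; returns the picture (480x640x3 uint8, red, green, blue); there is no depth.
- vision.get_calibration(name): a dict with "vfov" (degrees; the focal length in pixels is half the picture's height over the tangent of half this angle, whatever the lens; pixels are square), "cx", "cy" (the principal point, pixels), "R" (3x3) and "t" (3): a world point X has camera coordinates R X + t; the wrist camera has in their place "tool_from_camera" (4x4, takes a point from camera to tool coordinates, whose origin is the TCP and whose axes are the flange's). Camera axes: x right, y down, z forward; pixel columns grow to the right and rows downward; lengths in mm; the calibration is good to about 2 mm. A picture is of the moment at which its call begins: read the wrist's pose just before it. get_calibration takes no time and is no camera call.
- manip.sign_off(): hands the job in, once; it reports no verdict.
Trained networks look in the newest picture that a camera, given by its name, has taken for a name from the list of things; names that differ only in an ending like _2 or _b are one class to them, and where a whole thing is asked for, a point or a joint stands for the part that bears it (a point fixed in the world has none). Each returns a list of dicts, best first, with "score" (0 to 1); they miss things now and then, are a little off and sometimes report something else, mostly with a low value. They report only what shows in the picture. A call takes as long as a camera call.
- vision.regions_of(thing, camera): "region" (480x640 bool, what is visible of it) and "xy" ([column, row] in pixels, amid what is visible of it).
- vision.spot_point(thing, camera): "xy" ([column, row] in pixels: a listed point, or the origin of a listed thing).
The state is a dict: "time_s": time; "joint_positions": joint angles; "joint_velocities": joint speeds; "joint_torque": joint torques, N m; "position": TCP position; "eef_rot": TCP orientation; "force": force on the tool from outside, world axes, zero at the start; "ft_torque": the same for the moment, N m; "gripper_width": opening from 0.0 (shut) to 1.0 (fully open).
Only numpy, scipy, OpenCV 4.12 (cv2) and the standard library are available. Lean on these libraries where they do the work, as an engineer would, in place of code of your own. Each camera call takes 0.05 s, during which the arm holds its last target.

## Working session

There is one attempt and no reset: what is moved stays moved. The work goes in short steps, Python scripts to look and compute and a tool call to move; the robot and the scene stay as the last step left them, time stands still between calls to the robot, and variables do not carry over. Pictures are saved under pics/ and viewed, and the job is handed in when it is done.

Besides the shell and the picture viewer there is one more tool, called after "Request:" as name([rows], argument=value, ...), one row to a line, values as JSON. jog_arm: Moves the arm, as the interface text tells. Its arguments: {"type":"object","properties":{"motion":{"type":"array"},"gripper":{"type":"number"},"newtons":{"type":"number"}},"required":["motion"]}

```bash
mkdir -p pics
cat > h.py <<'E'
import numpy as np,cv2
from scipy.spatial.transform import Rotation as Ro
from station import sensors,vision,manip
def ray(cam,xy):
    c=vision.get_calibration(cam); f=240/np.tan(np.radians(c['vfov'])/2)
    d=np.array([(xy[0]-c['cx'])/f,(xy[1]-c['cy'])/f,1])
    R=np.array(c['R']);t=np.array(c['t'])
    return -R.T@t,R.T@d
def atz(cam,xy,z):
    o,d=ray(cam,xy); return o+d*(z-o[2])/d[2]
def proj(cam,X):
    c=vision.get_calibration(cam); f=240/np.tan(np.radians(c['vfov'])/2)
    p=np.array(c['R'])@np.array(X,float)+np.array(c['t']); return np.array([c['cx']+f*p[0]/p[2],c['cy']+f*p[1]/p[2]])
def snap(cam,name):
    im=vision.snapshot(cam); cv2.imwrite('pics/'+name+'.png',im[:,:,::-1]); return im
E
python3 - <<'E'
from h import *
s=sensors.state();print(s['time_s'],s['position'],s['eef_rot'],s['gripper_width'])
for c in ['scene','top']:
    snap(c,c+'0')
    k=vision.get_calibration(c);print(c,k['vfov'],k['cx'],k['cy'],-np.array(k['R']).T@np.array(k['t']))
    for n,z in [('turret_axis',70),('cone_tip',120),('work_point',70),('visor_hinge',177),('visor_edge',None),('machine',0),('oil_bottle',0),('tin',0),('jar',0),('screwdriver',10)]:
        for r in vision.spot_point(n,c)[:1]:
            print(n,round(r['score'],2),np.round(r['xy'],1),np.round(atz(c,r['xy'],z),1) if z is not None else '')
print(sensors.state()['time_s'])
E
```

```text
0.0 [117.88716077 511.15942949 226.05024689] [-3.55436929e-01 -3.12103869e+00  2.34921622e-03] 0.9969929551884865
scene 46.643556264957155 314.11790823198015 237.9220989684873 [ 385.28201675  271.83235125 1088.55678948]
turret_axis 0.86 [334.5 227.2] [584.5 -37.1  70. ]
cone_tip 0.7 [322.  243.9] [571.8  17.9 120. ]
work_point 0.74 [316.6 208.7] [635.9 -44.5  70. ]
visor_hinge 0.66 [297.4 162.8] [693.2 -57.6 177. ]
visor_edge 0.65 [318.6 157.5] 
oil_bottle 0.7 [379.9 150.2] [ 634.8 -260.2    0. ]
tin 0.65 [229.1 264.4] [711.6 141.1   0. ]
screwdriver 0.64 [428.  204.2] [ 478.6 -220.3   10. ]
top 47.26422112396217 319.71254048683073 246.10237859661032 [ 406.04560899   48.4239882  1120.07342085]
turret_axis 0.61 [343.5 248.8] [587.  -35.4  70. ]
cone_tip 0.92 [318.3 257.4] [562.6  15.5 120. ]
work_point 0.97 [344.4 222.2] [640.  -38.4  70. ]
visor_hinge 0.65 [360.3 178.6] [695.9 -59.8 177. ]
visor_edge 0.84 [357.8 197.6] 
machine 0.81 [340.2 255.2] [585.6 -33.9   0. ]
oil_bottle 0.73 [445.1 228.3] [ 641.  -256.2    0. ]
tin 0.56 [254.8 197.4] [710.1 143.2   0. ]
jar 0.92 [244.7 256.9] [583.8 163.1   0. ]
screwdriver 0.97 [431.9 303.6] [ 482.7 -217.8   10. ]
1.1
```

View pics/scene0.png

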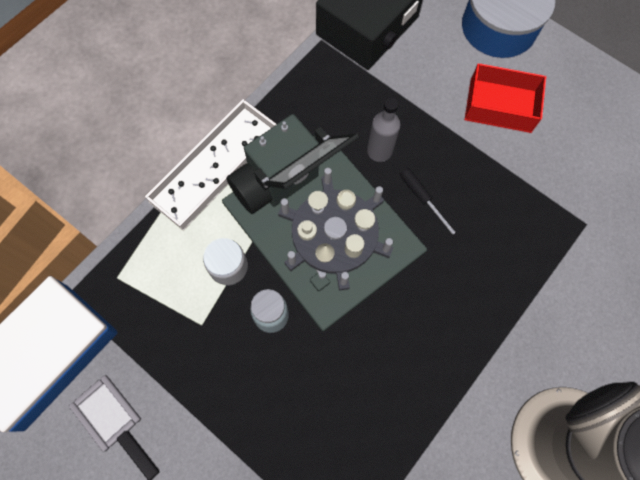

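View pics/top0.png

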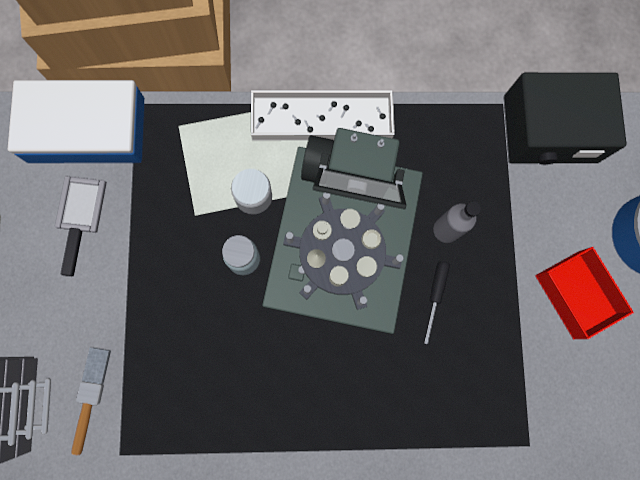

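The machine is turned about -0.2 rad, and the cone stands at roughly +120° in the machine frame. In the top picture it is at (318,257) and the work position is at (344,222). That means two clicks clockwise. I'll refine the pose by overlaying the pins.

```bash
cat >> h.py <<'E'
try:
    from pose import AX,YAW
except Exception: AX,YAW=(586,-36),-0.205
def m2w(p):
    c,s=np.cos(YAW),np.sin(YAW); return np.array([AX[0]+c*p[0]-s*p[1],AX[1]+s*p[0]+c*p[1],p[2]])
def w2m(p):
    c,s=np.cos(YAW),np.sin(YAW); d=np.array(p[:2])-AX; return np.array([c*d[0]+s*d[1],-s*d[0]+c*d[1],p[2]])
def shift(target_m, rotz=None, st=None):
    """machine-frame target -> tool shift cm; also angle for tool y to lie along machine dir rotz"""
    st=st or sensors.state(); R=Ro.from_rotvec(st['eef_rot']).as_matrix()
    d=R.T@(m2w(target_m)-np.array(st['position']))/10
    return np.round(d,2)
def turn(dirm, st=None):
    st=st or sensors.state(); R=Ro.from_rotvec(st['eef_rot']).as_matrix()
    v=R.T@np.array([np.cos(YAW+dirm),np.sin(YAW+dirm),0]); a=np.arctan2(v[1],v[0])-np.pi/2
    return (a+np.pi/2)%np.pi-np.pi/2
E
python3 - <<'E'
from h import *
for c in ['top','scene']:
    im=cv2.imread(f'pics/{c}0.png')
    im=cv2.resize(im,None,fx=4,fy=4,interpolation=cv2.INTER_CUBIC)
    def P(m,col,r=4):
        q=proj(c,m2w(m)); cv2.circle(im,tuple(int(v) for v in (q*4+1.5)),r,col,-1)
    for k in range(6):
        a=np.pi/6+k*np.pi/3; P((105*np.cos(a),105*np.sin(a),115),(0,0,255)); P((105*np.cos(a),105*np.sin(a),65),(0,255,255))
    for x,y in [(-135,-135),(-135,135),(210,-135)]: P((x,y,20),(255,0,255))
    P((0,0,70),(0,255,0));P((55*np.cos(2.094),55*np.sin(2.094),120),(255,0,0))
    for th in (1.4,):
        for y in (-75,75):
            P((118,y,177),(255,255,0));P((118-133*np.cos(th),y,177+133*np.sin(th)),(255,255,0))
    u=proj(c,m2w((20,0,70)))*4; x0=int(max(0,u[0]-400));y0=int(max(0,u[1]-300)); cv2.imwrite(f'pics/{c}fit.png',im[y0:y0+600,x0:x0+800])
st=sensors.state();R=Ro.from_rotvec(st['eef_rot']).as_matrix();print(R.round(2)); print(turn(0,st),turn(np.pi/2,st)); print(shift((-150,-90,226),st=st), m2w((-150,-90,0)))
E
```

```text
[[-0.97  0.22  0.  ]
 [ 0.22  0.97  0.  ]
 [-0.    0.   -1.  ]]
1.548974404523059 -0.021821923508813512
[-43.11 -52.16   0.07] [420.81980793 -93.58041462   0.        ]
```

View pics/topfit.png

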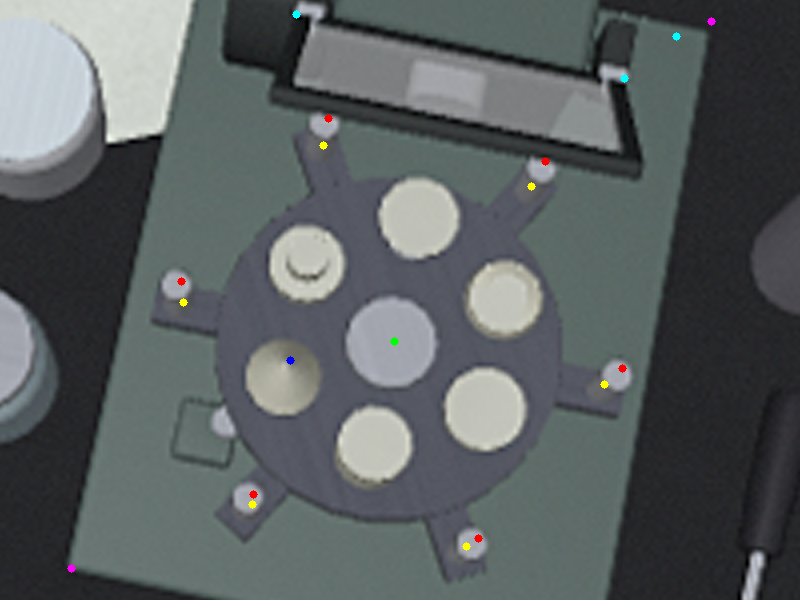

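View pics/scenefit.png

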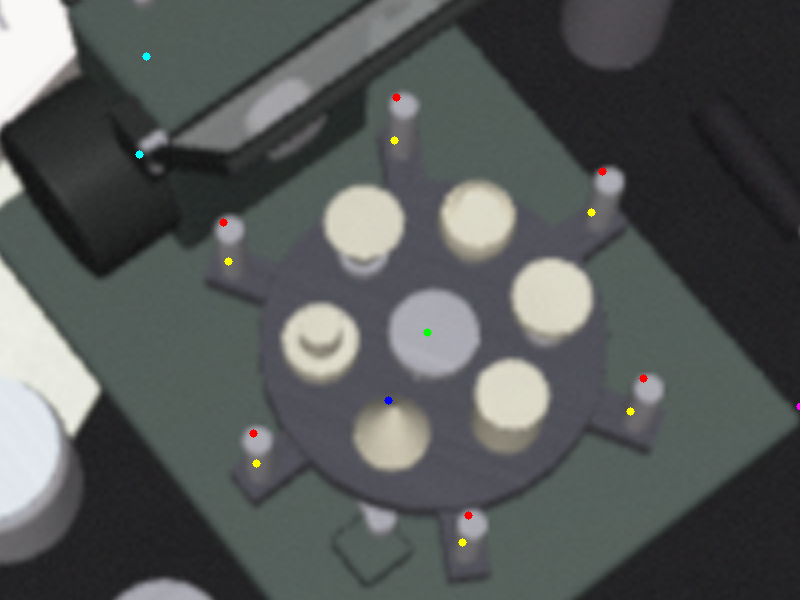

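The fit agrees to within 2–3 mm in both pictures: the pins lie on the red dots and the disc centre on the green one. The visor edge shows the visor is less raised than 1.4 rad. First I'll move around to the near side of the turret.

Request:
jog_arm([
  [-3.3,-2.1,0,0.12],
  [-6.6,-4.2,0,0.24],
  [-9.9,-6.3,0,0.36],
  [-13.2,-8.3,0,0.48],
  [-16.5,-10.4,0,0.6],
  [-19.8,-12.4,0,0.72],
  [-23.1,-14.5,0,0.84],
  [-26.4,-16.5,0,0.96],
], gripper=1)

```text
time_s: 1.77
position: [339.2, 289.9, 227.0]
eef_rot: [1.764, 2.599, 0.001]
force: [0.1, 0.4, 0.0]
gripper_width: 0.47
```

Run:
```python
from h import *
st=sensors.state(); print(st['time_s'],np.round(st['position'],1),np.round(st['joint_positions'],2),st['gripper_width'],np.round(st['force'],1))
print('turn',turn(0,st), shift((-150,-90,200),st=st))
from scipy.optimize import brentq,minimize_scalar
for c,xy in [('top',(357.8,197.6)),('scene',(318.6,157.5))]:
    f=lambda th:np.linalg.norm(proj(c,m2w((118-127*np.cos(th),0,177+127*np.sin(th))))-xy)
    r=minimize_scalar(f,bounds=(0.3,1.5),method='bounded');print(c,r.x,r.fun)
```

```text
1.7667 [339.2 289.9 227. ] [0.54 0.2  1.73 0.   1.22 0.16] 0.4704419692760798 [0.1 0.4 0. ]
turn 0.5832440008529285 [-38.65  -6.58   2.69]
top 0.9752278826295525 1.662602201346395
scene 1.0237441333996418 0.46881410596983086
```

Request:
jog_arm([
  [-3.9,-0.7,0,0.12],
  [-7.8,-1.4,0,0.24],
  [-11.7,-2.1,0,0.36],
  [-15.6,-2.8,0.5,0.48],
  [-19.5,-3.4,1,0.583],
  [-23.4,-4.1,1.5,0.583],
  [-27.3,-4.8,2,0.583],
  [-31.2,-5.4,2.5,0.583],
])

```text
time_s: 2.43
position: [404.1, -22.0, 202.0]
eef_rot: [2.437, 1.982, 0.002]
force: [2.1, 0.6, -0.4]
gripper_width: 0.001
```

```bash
cat > st.py <<'E'
from h import *
import sys
st=sensors.state(); print('t',round(st['time_s'],2),'m',w2m(st['position']).round(1),np.round(st['joint_positions'],2),round(st['gripper_width'],2),np.round(st['force'],1))
print('turn0',round(turn(0,st),3),'turn90',round(turn(np.pi/2,st),3))
for a in sys.argv[1:]: 
    p=tuple(float(v) for v in a.split(',')); print(p,shift(p,st=st))
E
python3 st.py -150,-92,130 -150,-92,82 -105,-92,82
```

```text
t 2.43 m [-180.9  -23.3  202. ] [-0.24  0.15  1.87  0.    1.13 -0.04] 0.0 [ 2.1  0.6 -0.4]
turn0 0.0 turn90 -1.571
(-150.0, -92.0, 130.0) [-6.87  3.08  7.2 ]
(-150.0, -92.0, 82.0) [-6.87  3.08 12.  ]
(-105.0, -92.0, 82.0) [-6.87  7.58 12.  ]
```

Request:
jog_arm([
  [-6.9,-3.4,0,0],
])

```text
time_s: 2.52
position: [382.5, -56.6, 201.5]
eef_rot: [2.435, 1.979, 0.004]
force: [0.9, -3.0, 0.2]
gripper_width: 0.001
```

```bash
python3 st.py -150,-92,82
```

```text
t 2.52 m [-195.1  -61.6  201.5] [-0.35  0.11  1.91  0.    1.12 -0.14] 0.0 [ 0.9 -3.   0.2]
turn0 -0.001 turn90 1.57
(-150.0, -92.0, 82.0) [-3.03  4.46 11.96]
```

Request:
jog_arm([
  [-3,1.5,1.5,0],
  [-3,4.5,4,0],
  [-3,4.5,7.5,0],
  [-3,4.5,11,0],
  [-3,4.5,12,0],
  [-3,7,12,0],
  [-3,8.7,12,0],
  [-3,8.7,12,0],
])

```text
time_s: 3.18
position: [465.2, -105.0, 81.9]
eef_rot: [2.433, 1.977, 0.007]
force: [-0.3, -0.7, 0.8]
gripper_width: 0.004
```

```bash
python3 st.py -108,-70,82 -108,0,82
python3 - <<'E'
from h import *
im=snap('top','top1');cv2.imwrite('pics/top1c.png',cv2.resize(im[150:350,230:450,::-1],None,fx=3,fy=3))
E
```

```text
t 3.18 m [-104.3  -92.1   81.9] [-0.38  0.43  1.85  0.    0.85 -0.18] 0.0 [-0.3 -0.7  0.8]
turn0 -0.001 turn90 1.57
(-108.0, -70.0, 82.0) [ 2.21 -0.37 -0.02]
(-108.0, 0.0, 82.0) [ 9.21 -0.38 -0.02]
```

View pics/top1c.png

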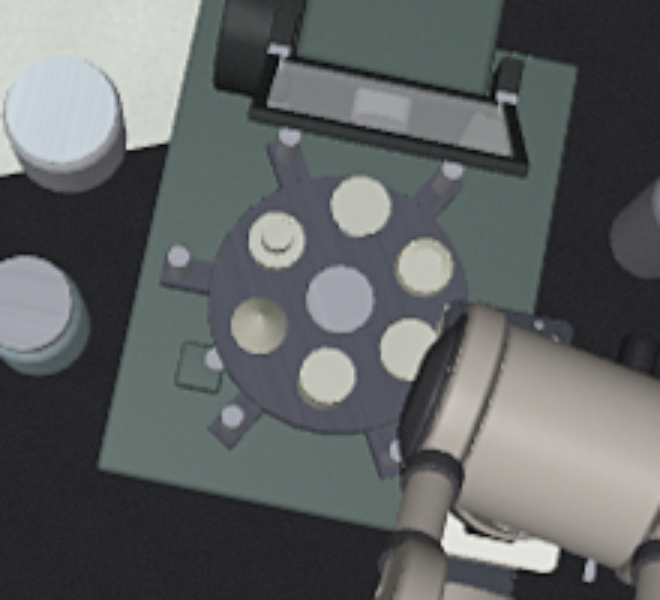

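The pin being pushed shows at about (397,450) in the crop, just left of the finger. Next I push it over the crest.

Request:
jog_arm([
  [1.2,-0.3,0,0],
  [2.4,-0.3,0,0],
  [3.6,-0.3,0,0],
  [4.8,-0.3,0,0],
  [6,-0.3,0,0],
  [7.2,-0.3,0,0],
  [8.2,-0.3,0,0],
  [8.7,-0.3,0,0],
])

```text
time_s: 3.9
position: [476.8, -16.8, 81.8]
eef_rot: [2.435, 1.98, 0.005]
force: [-0.1, -0.0, 0.2]
gripper_width: 0.004
```

```bash
python3 st.py -150,-5,82
python3 - <<'E'
from h import *
im=snap('top','top2');cv2.imwrite('pics/top2c.png',cv2.resize(im[150:350,230:450,::-1],None,fx=3,fy=3))
E
```

```text
t 3.9 m [-110.8   -3.5   81.8] [-0.2   0.43  1.85  0.    0.86  0.01] 0.0 [-0.1 -0.   0.2]
turn0 -0.0 turn90 1.571
(-150.0, -5.0, 82.0) [-0.15 -3.92 -0.04]
```

View pics/top2c.png

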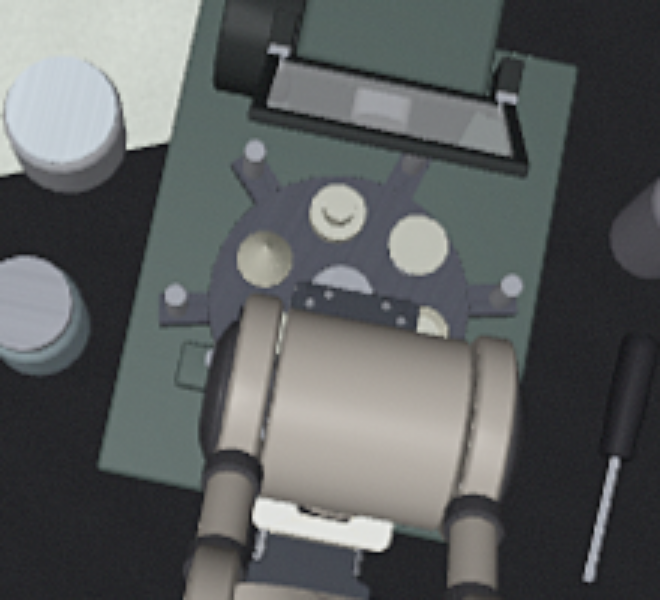

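Request:
jog_arm([
  [0,-2,0,0],
  [0,-4.2,0,0],
  [-3,-4.2,0,0],
  [-6,-4.2,0,0],
  [-8.8,-4.2,0,0],
  [-8.8,-4.2,0,0],
])

```text
time_s: 4.45
position: [418.1, -97.4, 82.1]
eef_rot: [2.435, 1.976, 0.006]
force: [0.1, -0.1, 0.0]
gripper_width: 0.002
```

```bash
python3 st.py -105,-92,82
python3 - <<'E'
from h import *
im=snap('top','top3');cv2.imwrite('pics/top3c.png',cv2.resize(im[150:350,230:450,::-1],None,fx=3,fy=3))
r=vision.spot_point('cone_tip','top')[0];q=w2m(atz('top',r['xy'],120));print(r['score'],q,np.degrees(np.arctan2(q[1],q[0])))
E
```

```text
t 4.45 m [-151.9  -94.3   82.1] [-0.41  0.36  1.98  0.    0.8  -0.2 ] 0.0 [ 0.1 -0.1  0. ]
turn0 -0.002 turn90 1.569
(-105.0, -92.0, 82.0) [0.24 4.69 0.04]
0.79 [ 31.59911229  45.50288411 120.        ] 55.22226444551487
```

View pics/top3c.png

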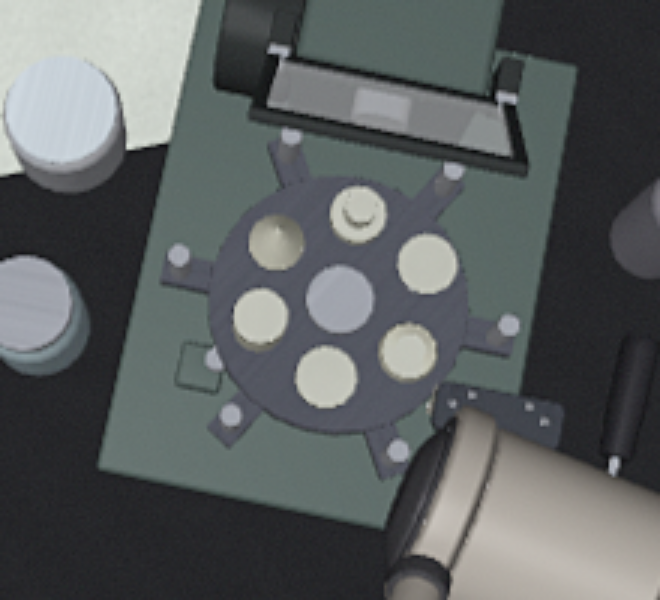

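The first click is done: the cone now sits at (277,240) in the crop, one step clockwise and in a detent. I'll repeat the push.

Request:
jog_arm([
  [0.2,2.5,0,0],
  [0.2,4.3,0,0],
  [1.4,4.3,0,0],
  [2.6,4.3,0,0],
  [3.8,4.3,0,0],
  [5,4.3,0,0],
  [6.2,4.3,0,0],
  [7.4,4.3,0,0],
])

```text
time_s: 5.22
position: [471.2, -30.6, 81.2]
eef_rot: [-2.436, -1.983, 0.007]
force: [-5.3, -3.9, -1.4]
gripper_width: 0.006
```

```bash
python3 st.py -108,-4,82
```

```text
t 5.22 m [-113.5  -18.1   81.2] [-0.23  0.43  1.86 -0.    0.86 -0.02] 0.01 [-5.3 -3.9 -1.4]
turn0 0.0 turn90 -1.57
(-108.0, -4.0, 82.0) [ 1.41  0.55 -0.09]
```

Request:
jog_arm([
  [0.7,0.2,0,0],
  [1.4,0.2,0,0],
  [1.4,-2,0,0],
  [1.4,-5.5,0,0],
  [1.4,-7,0,0],
  [1.4,-7,-4,0],
  [1.4,-7,-6,0],
])

```text
time_s: 5.8
position: [405.1, -1.4, 143.2]
eef_rot: [-2.435, -1.984, 0.006]
force: [2.5, 0.0, 0.9]
gripper_width: 0.004
```

```bash
python3 st.py
python3 - <<'E'
from h import *
im=snap('top','top4');cv2.imwrite('pics/top4c.png',cv2.resize(im[150:350,230:450,::-1],None,fx=3,fy=3))
r=vision.spot_point('cone_tip','top')[0];q=w2m(atz('top',r['xy'],120));print(r['score'],q)
r=vision.spot_point('visor_edge','top')[0];print(r)
E
```

```text
t 5.8 m [-184.1   -3.   143.2] [-0.19  0.23  1.95 -0.    0.97  0.01] 0.0 [2.5 0.  0.9]
turn0 0.002 turn90 -1.569
0.83 [ 55.36546833  -0.76923304 120.        ]
{'xy': [356.4, 194.8], 'score': 0.64}
```

View pics/top4c.png

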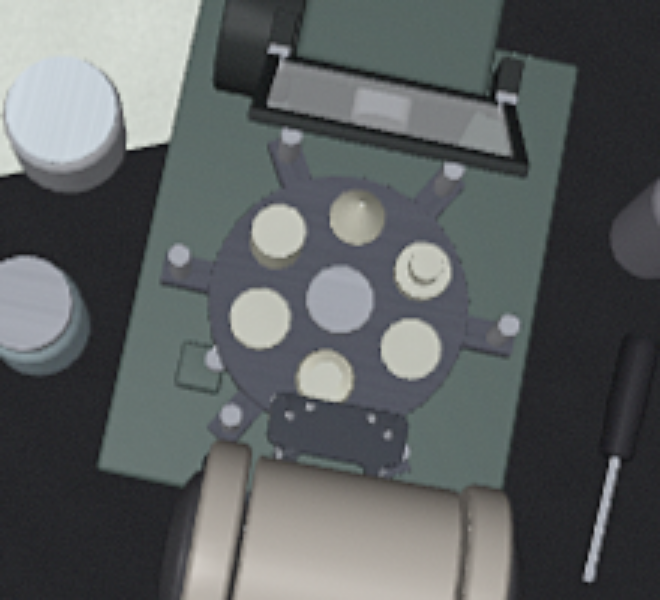

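The cone wheel is now at the work position: crop (357,215), machine (55,-1) against (55,0). Next is the visor, starting with a lift and a pass over its top edge.

Request:
jog_arm([
  [0,0,-4,0],
  [0.1,0,-8,0],
  [0.1,0,-12,0],
  [0.2,0,-16,0],
  [0.2,2,-18.5,0],
  [0.3,6,-18.5,0],
  [0.3,10,-18.5,0],
  [0.3,14,-18.5,0],
])

```text
time_s: 6.62
position: [546.3, -26.6, 327.4]
eef_rot: [2.433, 1.983, -0.001]
force: [-0.5, -0.4, 1.2]
gripper_width: 0.003
```

```bash
python3 st.py 110,0,330 110,0,290
python3 - <<'E'
from h import *
im=snap('scene','scene5');cv2.imwrite('pics/scene5c.png',cv2.resize(im[60:360,150:550,::-1],None,fx=2,fy=2))
E
```

```text
t 6.62 m [-40.8   1.2 327.4] [-0.19  0.33  1.27 -0.    1.54  0.02] 0.0 [-0.5 -0.4  1.2]
turn0 0.002 turn90 -1.569
(110.0, 0.0, 330.0) [-0.15 15.08 -0.23]
(110.0, 0.0, 290.0) [-0.14 15.07  3.77]
```

View pics/scene5c.png

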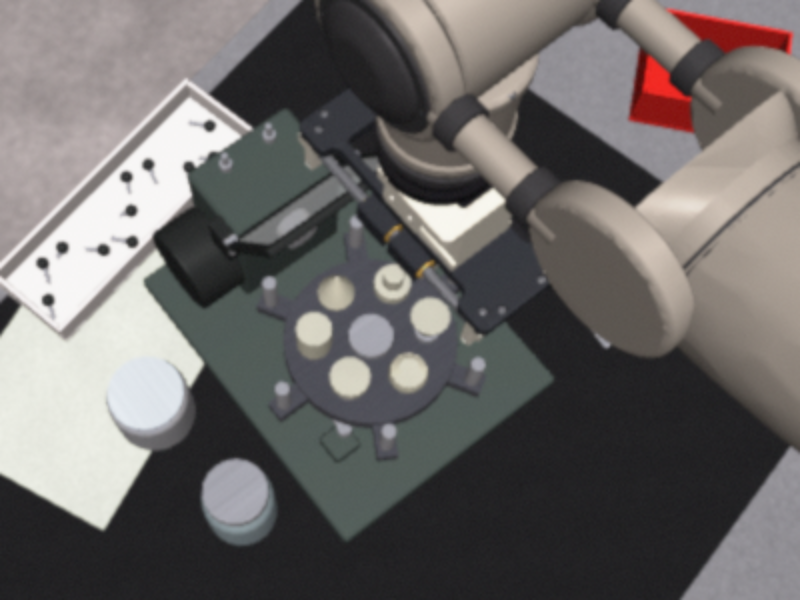

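Request:
jog_arm([
  [0,3,-0.4,0],
  [0,6,-0.4,0],
  [-0.1,9,-0.4,0],
  [-0.1,12,-0.4,0],
  [-0.1,15,-0.4,0],
  [-0.1,15.3,-0.4,0],
])

```text
time_s: 7.17
position: [705.1, -61.1, 321.1]
eef_rot: [-2.434, -1.981, 0.008]
force: [0.8, -1.0, -1.2]
gripper_width: 0.005
```

```bash
python3 st.py 110,0,330 110,0,280
python3 - <<'E'
from h import *
im=snap('scene','scene6');cv2.imwrite('pics/scene6c.png',cv2.resize(im[60:360,150:550,::-1],None,fx=2,fy=2))
E
```

```text
t 7.17 m [ 1.217e+02 -3.000e-01  3.211e+02] [-0.19  0.69  0.68 -0.    1.77  0.01] 0.01 [ 0.8 -1.  -1.2]
turn0 0.0 turn90 -1.57
(110.0, 0.0, 330.0) [ 0.03 -1.17 -0.89]
(110.0, 0.0, 280.0) [ 0.04 -1.14  4.11]
```

View pics/scene6c.png

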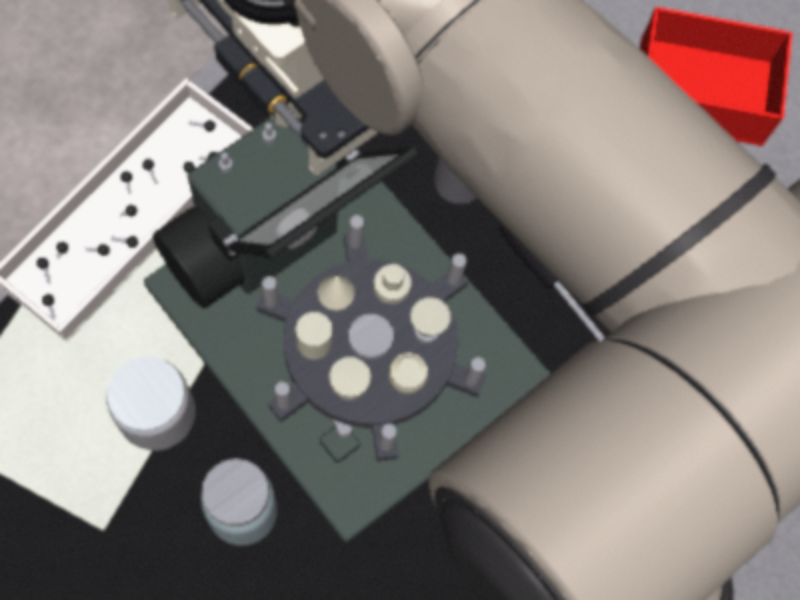

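Request:
jog_arm([
  [0,0,2,0],
  [0,0,4,0],
  [0,-1.7,4,0],
  [0,-3.3,4,0],
  [0,-4.3,4.6,0],
  [0,-5.3,5.2,0],
  [0,-5.3,5.2,0],
])

```text
time_s: 7.8
position: [648.8, -48.7, 269.6]
eef_rot: [-2.432, -1.981, 0.011]
force: [-0.2, 0.4, -0.0]
gripper_width: 0.0
```

```bash
python3 st.py 69,0,270 52,0,254 38,0,236 28,0,215 23,0,193 22,0,181 22,0,178
python3 - <<'E'
from h import *
im=snap('scene','scene7');cv2.imwrite('pics/scene7c.png',cv2.resize(im[60:360,150:550,::-1],None,fx=2,fy=2))
E
```

```text
t 7.8 m [ 64.1   0.4 269.6] [-0.19  0.57  1.05 -0.    1.54  0.01] 0.0 [-0.2  0.4 -0. ]
turn0 0.001 turn90 -1.569
(69.0, 0.0, 270.0) [-0.04  0.49 -0.04]
(52.0, 0.0, 254.0) [-0.03 -1.19  1.57]
(38.0, 0.0, 236.0) [-0.03 -2.58  3.39]
(28.0, 0.0, 215.0) [-0.02 -3.56  5.49]
(23.0, 0.0, 193.0) [-0.02 -4.04  7.7 ]
(22.0, 0.0, 181.0) [-0.01 -4.13  8.9 ]
(22.0, 0.0, 178.0) [-0.01 -4.13  9.2 ]
```

View pics/scene7c.png

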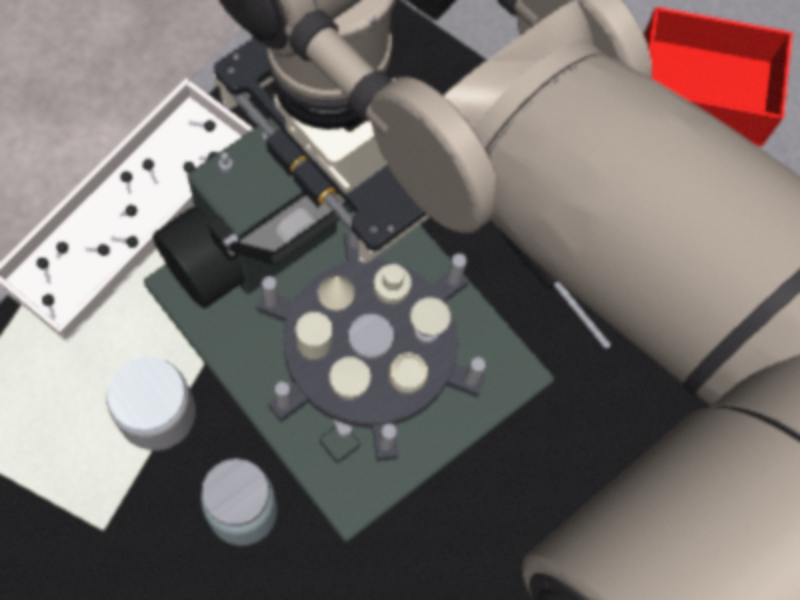

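Request:
jog_arm([
  [0,-0.6,0.8,0],
  [0,-1.2,1.6,0],
  [0,-1.9,2.5,0],
  [0,-2.6,3.4,0],
  [0,-2.6,3.4,0],
])

```text
time_s: 8.27
position: [623.0, -43.4, 235.3]
eef_rot: [-2.431, -1.98, 0.012]
force: [0.3, 0.0, 0.1]
gripper_width: 0.007
```

```bash
python3 st.py  38,0,236 28,0,215 23,0,193 22,0,181 22,0,178
python3 - <<'E'
from h import *
im=snap('scene','scene8');cv2.imwrite('pics/scene8c.png',cv2.resize(im[60:360,150:550,::-1],None,fx=2,fy=2))
E
```

```text
t 8.27 m [ 37.7   0.3 235.3] [-0.19  0.53  1.2  -0.    1.42  0.01] 0.01 [0.3 0.  0.1]
turn0 0.002 turn90 -1.569
(38.0, 0.0, 236.0) [-0.03  0.02 -0.07]
(28.0, 0.0, 215.0) [-0.03 -0.96  2.04]
(23.0, 0.0, 193.0) [-0.02 -1.43  4.24]
(22.0, 0.0, 181.0) [-0.02 -1.52  5.44]
(22.0, 0.0, 178.0) [-0.02 -1.52  5.74]
```

View pics/scene8c.png

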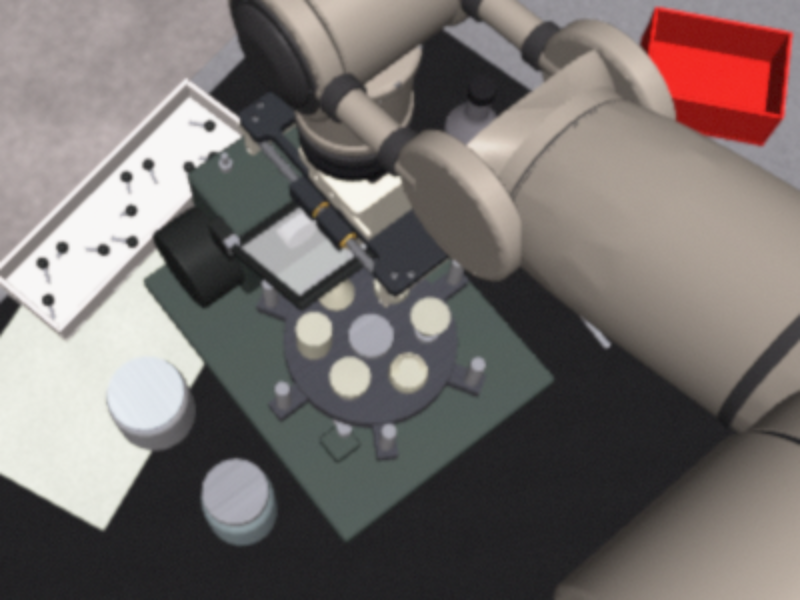

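The visor is following down: its edge has moved to about (300,305) in the crop. I'll keep going to the stop.

Request:
jog_arm([
  [0,-0.5,1,0],
  [0,-1,2,0],
  [0,-1.2,3,0],
  [0,-1.4,4.2,0],
  [0,-1.5,5,0],
  [0,-1.5,5.4,0],
  [0,-1.5,5.6,0],
  [0,-1.5,5.6,0],
])

```text
time_s: 8.98
position: [608.7, -40.5, 180.0]
eef_rot: [-2.431, -1.981, 0.011]
force: [-0.9, 0.0, -0.1]
gripper_width: 0.005
```

```bash
python3 st.py  22,0,178
```

```text
t 8.98 m [ 23.2   0.2 180. ] [-0.19  0.54  1.34 -0.    1.27  0.01] 0.0 [-0.9  0.  -0.1]
turn0 0.001 turn90 -1.569
(22.0, 0.0, 178.0) [-0.02 -0.11  0.2 ]
```

Request:
jog_arm([
  [0,0,0.1,0],
  [0,0,0.2,0],
  [0,0,0.3,0],
  [0,0,0.3,0],
  [0,0,0.3,0],
])

```text
time_s: 9.4
position: [609.1, -40.7, 179.2]
eef_rot: [-2.433, -1.982, 0.009]
force: [-4.5, 1.3, 10.2]
gripper_width: 0.004
```

A 10 N reaction with no further motion means the visor is at its stop. I'll lift straight off and check.

Request:
jog_arm([
  [0,0,-1.5,0],
  [0,0,-4,0],
  [0,0,-8,0],
  [0,-4,-9,0],
  [0,-8,-9,0],
  [0,-12,-9,0],
  [0,-16,-9,0],
  [0,-20,-9,0],
])

```text
time_s: 10.07
position: [412.1, -0.0, 270.6]
eef_rot: [-2.433, -1.982, 0.009]
force: [-0.2, -0.2, 0.6]
gripper_width: 0.002
```

```bash
python3 st.py
python3 - <<'E'
from h import *
for c in ['scene','top']:
    im=snap(c,c+'9')
    for n in ['visor_edge','cone_tip','visor_hinge','oil_bottle','tin','jar','screwdriver']:
        r=vision.spot_point(n,c)[:1]
        for r in r:print(c,n,round(r['score'],2),np.round(r['xy'],1))
    im=cv2.resize(im,None,fx=4,fy=4,interpolation=cv2.INTER_CUBIC)[:,:,::-1].copy()
    for th,col in ((0,(0,0,255)),(0.1,(0,255,255))):
        for y in (-75,75):
            q=proj(c,m2w((118-133*np.cos(th),y,177+133*np.sin(th))))*4+1.5; cv2.circle(im,tuple(int(v) for v in q),4,col,-1)
    print(proj(c,m2w((-9,0,177))),proj(c,m2w((118-127*np.cos(.06),0,177+127*np.sin(.06)))))
    u=proj(c,m2w((40,0,70)))*4; x0=int(max(0,u[0]-300));y0=int(max(0,u[1]-250)); cv2.imwrite(f'pics/{c}9c.png',im[y0:y0+500,x0:x0+600])
E
```

```text
t 10.07 m [-1.776e+02 -2.000e-01  2.706e+02] [-0.18  0.1   1.72 -0.    1.33  0.02] 0.0 [-0.2 -0.2  0.6]
turn0 0.001 turn90 -1.569
scene visor_edge 0.83 [340.2 212.7]
scene cone_tip 0.34 [272.2 312.3]
scene visor_hinge 0.68 [300.5 161.3]
scene oil_bottle 0.93 [379.2 148.7]
scene tin 0.73 [228.4 266.3]
scene jar 0.68 [272.9 313.3]
[339.07941853 210.40331554] [339.20428012 208.71051258]
top visor_edge 0.85 [345.2 244.2]
top visor_hinge 0.77 [361.  177.4]
top oil_bottle 0.88 [445.7 231.3]
top tin 0.94 [253.9 197.8]
top jar 0.85 [242.3 259. ]
[347.53094808 243.89518459] [347.91908893 242.98299993]
```

View pics/scene9c.png

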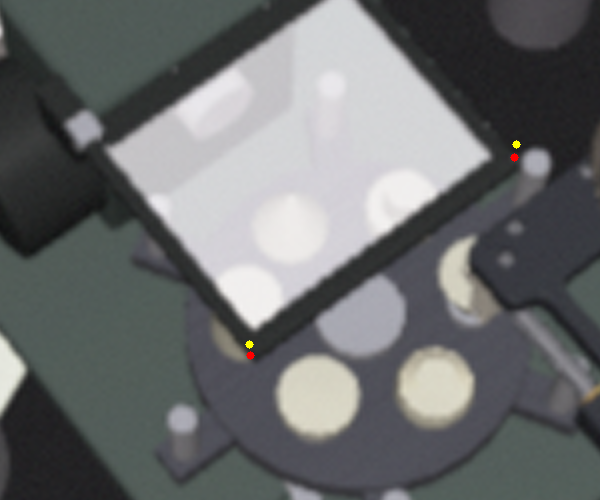

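View pics/top9c.png

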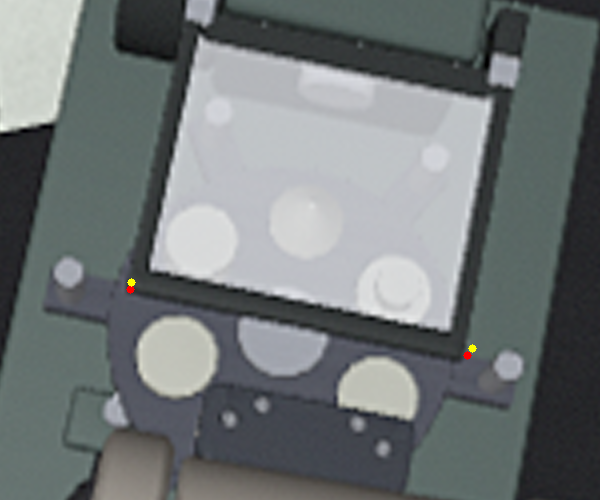

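Run:
```python
from h import *
print(manip.sign_off()); print(sensors.state()['time_s'])
```

```text
the job is handed in; nothing more can be done
None
the job is handed in; nothing more can be done
```

I turned the turret two clicks clockwise by its pins until the cone wheel was in the work position, then swung the visor down to its stop. The job is handed in at about 10.6 s on the robot's clock; sign-off gives no verdict.

- **Cone wheel:** with the visor still up at about 1.0 rad, the top camera put the tip at machine (55.4, -0.8) mm; the target is (55, 0). After closing the visor I judged the cone only by eye through the clear panel. There it still stands in front of the nose, and the pins are where they were. The network did not find the cone tip in the top view then. In the scene view it gave only a weak false hit, lying on the jar.
- **Visor:** at the bottom it gave a 10 N reaction and would not go further; about 4 N is enough to move it. In both pictures the edge lies within about 2.5 px of where a closed visor should be. That cannot resolve 0.06 rad by itself, so the firm stop is the stronger evidence.
- **Bystanders:** the bottle, tin and jar are within about 3 px of their first positions. The arm hid the screwdriver in the last pictures, but it was never near the tool's path.
- **Contact:** I saw no wheel contact in any picture, but nothing measures it directly. The arm ended about 170 mm short of the visor's edge, with under 1 N at the wrist.

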